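# Put the washed tea things back on the serving board

### The job

Put the washed tea things from the draining mat back where each belongs on the walnut board: both teaspoons lying flat, bowl up, in the open bamboo box, the wooden scoop inside the aluminium caddy and then the caddy closed with its lid fully seated, and the cup set down gently, upright in the middle of the empty saucer. Leave the milk jug and the sand timer standing where they are.

Things in the scene. Friction and masses are not known exactly. Their poses are not given: they have to be found in the camera images.
- spoon_a: stainless-steel teaspoon, 125 mm long, bowl up on the draining mat (mat top at z 3 mm); own x runs along it, bowl to +x. Origin: underside, mid-length, within 5 mm of the balance point; there the arched handle is 9 mm wide, 4 mm thick, 7 to 12 mm above the ground. Bowl 42 x 29 mm, 9.5 mm high; handle end 13 mm wide, touching the ground. 26 g. Twin of spoon_b.
- spoon_b: stainless-steel teaspoon, 125 mm long, bowl up on the draining mat (mat top at z 3 mm); own x runs along it, bowl to +x. Origin: underside, mid-length, within 5 mm of the balance point; there the arched handle is 9 mm wide, 4 mm thick, 7 to 12 mm above the ground. Bowl 42 x 29 mm, 9.5 mm high; handle end 13 mm wide, touching the ground. 26 g. Twin of spoon_a.
- scoop: wooden caddy scoop, 78 mm long, bowl up on the mat. Deep round bowl (38 mm wide, 22 mm high) centred 19 mm to +x of the origin; round handle 10 mm thick running 41 mm to -x, its axis 13 mm high by the bowl, 6.5 mm at the 13 mm end knob. Origin: underside, mid-length, where bowl and handle meet. Grip the handle 8 to 27 mm to -x of it (axis 10 mm high). 32 g.
- lid: loose round aluminium caddy lid, knob up on the mat. Origin: centre of its underside. Going up: plug 92 mm across and 8 mm deep with chamfered foot, 112 mm flange from 8 to 13 mm, then on the axis a knob: 20 mm neck, 26 mm wide grip from 19 to 42 mm high. 110 g. Any turn about its axis will do.
- cup: small handleless cream ceramic cup, upright on the mat: 60 mm across in its straight upper part (32 to 60 mm high), 60 mm tall, foot 42 mm across, wall 3.5 mm. Origin: centre of its underside. 130 g. The three other cups, at the back of the board, already stand on their saucers and stay there.
- spoon_box: low open bamboo box fixed on the walnut board, 102 (its x) by 192 mm (its y), 30 mm high; walls and floor 6 mm, inside 90 x 180 mm, 24 mm deep. Spoons lie along its y, either way round. Its flap, hinged on the +x side, is folded back down onto the board, to 150 mm from the centre; nothing rises above the rim. Origin: centre of its underside, at z 18 mm.
- caddy: squat round open aluminium tea caddy fixed on the walnut board: 108 mm across, 64 mm high, wall 3 mm, inside 102 mm across, flat floor 4 mm above its origin. Origin: centre of its underside, at z 18 mm. When the lid is seated its flange lies on the rim and its origin is 56 mm above the caddy's; the plug has 5 mm play all round.
- saucer: the one empty ceramic saucer (cream), fixed on the walnut board: 120 mm across, flat floor about 70 mm across and 5 mm above its origin, rim 15 mm high. Origin: centre of its underside, at z 18 mm.
- milk_jug: bystander: white ceramic milk jug, 54 mm body plus a handle, 66 mm high, loose on the board between two of the targets. Origin: centre of its underside. Leave it where it stands.
- timer: bystander: sand timer with round 50 mm pale wooden ends, 75 mm high, loose on the board between two of the targets. Origin: centre of its underside. Leave it where it stands.
Things that resemble listed ones, but are neither listed nor needed, are in the scene too. Of the things that look like the scoop, the smaller one is meant.

How it is judged:
At the end, for the whole second after the job is handed in: Spoons flat in the box, bowl up (45 mm across, 29 mm along from its centre, under 0.15 rad); scoop in the caddy within 30 mm of its axis; lid seated on it (8 mm, 0.05 rad); cup upright on the saucer floor (15 mm, 0.06 rad); all released and at rest (x of spoon_a in the frame of spoon_box between -0.045 and 0.045 m and y of spoon_a in the frame of spoon_box between -0.029 and 0.029 m and z of spoon_a in the frame of spoon_box between 0.002 and 0.017 m and angle between each of spoon_a, spoon_b's own z axis and vertical below 0.15 rad and x of spoon_b in the frame of spoon_box between -0.045 and 0.045 m and y of spoon_b in the frame of spoon_box between -0.029 and 0.029 m and z of spoon_b in the frame of spoon_box between 0.002 and 0.017 m and horizontal distance between scoop and caddy below 0.03 m and z of scoop in the frame of caddy between 0.001 and 0.03 m and horizontal distance between lid and caddy below 0.008 m and z of lid in the frame of caddy between 0.052 and 0.059 m and angle between lid's own z axis and vertical below 0.05 rad and horizontal distance between cup and saucer below 0.015 m and z of cup in the frame of saucer between 0.002 and 0.008 m and angle between cup's own z axis and vertical below 0.06 rad and linear speed of each of spoon_a, spoon_b, scoop, lid, cup below 0.02 m/s); the robot touches nothing.
It fails at once if the milk jug is pushed more than 25 mm from its spot or tipped over (distance of milk_jug from where it was at the start of the episode above 0.025 m or angle between milk_jug's own z axis and vertical above 0.4 rad).
It fails at once if the sand timer is pushed more than 25 mm from its spot or tipped over (distance of timer from where it was at the start of the episode above 0.025 m or angle between timer's own z axis and vertical above 0.4 rad).
It fails at once if the cup is let go more than about 25 mm above its saucer instead of being set down (horizontal distance between cup and saucer below 0.08 m and z of cup in the frame of saucer above 0.03 m and contact force between the fingers and cup below 0.1 N).
It also fails if it takes over 136 s, if anything falls off the work surface, if the arm or the gripper's body presses on something with over 40 N, if the wrist force passes 120 N, or if a joint passes its speed limit or range.

### The arm

A 6-joint arm with a two-finger parallel gripper is mounted at the origin on the work surface. World frame = base frame: x ahead of the robot, y to its left, z up, the work surface at z = 0. Lengths are in m, angles in rad, forces in N, time in s.
With the tool pointing down it reaches from about 0.35 to 0.775 m from the base axis. Payload 5.5 kg.
Tool frame: the origin (TCP) lies between the finger pads; the fingertips stand 8 mm ahead of it and the grasp point (between the pads) lies 11 mm behind it; z points along the fingers, y is the line along which they close (so a half turn about z gives the same grasp; the last joint's range is limited). The gripper opens to 85 mm and grips with 20 to 120 N. Pads are 22 mm wide; open, the fingers measure 114 mm over their backs; the gripper's body (76 mm by 85 mm) begins 54 mm behind the grasp point. The pads swing forward as they close: fully open they stand 13 mm farther back than shut.
Start: joints at [1, 0.313, 0.046, 1.304, 0, 1.431], TCP at [0.24, 0.522, 0.239] pointing down, gripper open.
Joint ranges: [-2.76, 2.76], [-0.86, 1.69], [-1.03, 1.26], [-2.2, 2.34], [-1.47, 1.5], [-3.14, 3.14]. Speed limits (rad/s): [2.57, 2.57, 3.14, 3.14, 3.14, 3.14].

### API

Orientations are given as a unit quaternion [w, x, y, z].
In Python, from workcell import status, vision, job gives the robot as it stands. The module is installed in compiled form; this text tells all that it offers.
- The arm moves only by the tool apply_moves, never from a script. Its argument "moves" is one flat list of numbers, 6 for each row, row after row: the shift along the world's x, y, z in units of 25 mm (1.0 is 25 mm), then the turn, a rotation vector about the world's x, y, z in rad. In form: [x, y, z, rx, ry, rz, x, y, z, rx, ry, rz, ...]. A call has 1 to 20 rows; each row is the pose to reach, as a shift and turn from the pose commanded when the call began; what a row does not reach only later rows make up. A row lasts 1/12 s, in which the tool goes at most 41.7 mm and 7.16 degrees, less where a joint would pass 70% of its speed; a pose out of reach is approached as far as the arm can. A call with a gripper value outside its range is refused whole. "claw" is the opening in per cent of the stroke, from 0 (shut) to 100 (fully open), set as the call begins (left out, the last holds). The fingers move at their own pace and stop on an object; "newtons" is the grip in N (left out, the last holds). Time passes only in rows, so rows that repeat a pose let the fingers close. It gives the time, the measured TCP pose, the force, the opening and the grip force at its end, in the units of the state.
- status.get_state(): the state, without advancing time (a new reading comes with each control period).
- vision.read_camera(name): name is "side" or "top" or "wrist"; returns a dict with "image" (384x512x3 uint8, blue, green, red), "camera_matrix" (3x3 intrinsics, pixels), "dist_coeffs" ([k1, k2, p1, p2, k3] as OpenCV has them; the pictures are not rectified), "camera_from_world" (4x4, takes a point from world to camera coordinates). Camera axes: x right, y down, z forward; pixel columns grow to the right and rows downward; lengths in m; the calibration is good to about 2 mm. A picture is of the moment at which its call begins. There is no depth.
- job.hand_in(): hands the job in; it is judged then, once.
The state is a dict: "clock": time; "joint_pos": joint angles; "qvel": joint speeds; "tau": joint torques, N m; "tcp_pos": TCP position; "orientation": TCP orientation; "wrist_force": force on the tool from outside, world axes, zero at the start; "ft_torque": the same for the moment, N m; "finger_gap": finger opening in m; "grip_force": force on a finger pad.
Only numpy, scipy, OpenCV 4.12 (cv2) and the standard library are available. Lean on these libraries where they do the work, as an engineer would, in place of code of your own. Each camera call takes 0.05 s, during which the arm holds its last target. There are 200 camera calls.

## Working session

There is one attempt and no reset: what is moved stays moved. The work goes in short steps, Python scripts to look and compute and a tool call to move; the robot and the scene stay as the last step left them, time stands still between calls to the robot, and variables do not carry over. Pictures are saved under pics/ and viewed, at most 14 in all, crops included, and the job is handed in when it is done.

Besides the shell and the picture viewer there is one more tool, called by a JSON object that holds its "op" and its "data", one argument or row to a line. apply_moves: Moves the arm, as the interface text tells. Its arguments: {"type":"object","properties":{"moves":{"type":"array","items":{"type":"number"}},"claw":{"type":"number"},"newtons":{"type":"number"}},"required":["moves"]}

```bash
mkdir -p pics; cat > h.py <<'E'
import numpy as np, cv2
from workcell import status, vision, job
def cam(n):
    d=vision.read_camera(n); d['K']=np.array(d['camera_matrix'],float); d['D']=np.array(d['dist_coeffs'],float); d['T']=np.array(d['camera_from_world'],float); return d
def ray(d,p,z):
    u=cv2.undistortPoints(np.array(p,float).reshape(-1,1,2),d['K'],d['D']).reshape(-1,2)
    R,t=d['T'][:3,:3],d['T'][:3,3]; c=-R.T@t
    v=np.c_[u,np.ones(len(u))]@R
    return c+v*((z-c[2])/v[:,2])[:,None]
def proj(d,P):
    return cv2.projectPoints(np.array(P,float).reshape(-1,3),cv2.Rodrigues(d['T'][:3,:3])[0],d['T'][:3,3],d['K'],d['D'])[0].reshape(-1,2)
E
python3 - <<'E'
from h import *
import pickle
print(status.get_state())
for n in("top","side","wrist"):
    d=cam(n); pickle.dump(d,open(n+'.pkl','wb'))
    cv2.imwrite(f'pics/{n}0.png',cv2.resize(d['image'],(800,600),interpolation=cv2.INTER_CUBIC))
    print(n,d['K'].round(1).tolist(),-d['T'][:3,:3].T@d['T'][:3,3])
    print(d['T'][:3,:3].round(2).tolist(),d['D'])
E
```

```text
{'clock': 0.0, 'joint_pos': array([1.00040953e+00, 3.14032633e-01, 4.49824345e-02, 1.30358669e+00,
       2.38531098e-05, 1.43118817e+00]), 'qvel': array([-0.00029954, -0.00117027,  0.00078096, -0.00228054, -0.00057776,
        0.00043605]), 'tau': array([ 8.70808049e-05, -4.80629826e+01,  2.98531544e+01,  1.94674870e-02,
       -1.29602954e-04, -2.77584599e-05]), 'tcp_pos': array([0.23984809, 0.52205064, 0.23839192]), 'orientation': array([-3.31060772e-04,  2.13727688e-01,  9.76892844e-01, -8.58751487e-04]), 'wrist_force': array([-0.25660549,  0.24105332,  0.09646468]), 'ft_torque': array([-0.01826598, -0.00619986,  0.00500421]), 'grip_force': 0.0, 'finger_gap': 0.08575173585006247}
top [[408.6, 0.0, 257.6], [0.0, 408.6, 196.5], [0.0, 0.0, 1.0]] [ 0.34177658 -0.01051118  1.13157267]
[[0.01, -1.0, 0.0], [-1.0, -0.01, -0.05], [0.05, -0.0, -1.0]] [-0.07621341  0.          0.          0.          0.        ]
side [[446.8, 0.0, 252.2], [0.0, 446.8, 187.7], [0.0, 0.0, 1.0]] [ 0.04585203 -0.6353589   0.83658958]
[[0.88, -0.48, 0.01], [-0.35, -0.64, -0.68], [0.33, 0.6, -0.73]] [-0.11720717  0.          0.          0.          0.        ]
wrist [[319.7, 0.0, 254.3], [0.0, 319.7, 190.4], [0.0, 0.0, 1.0]] [0.16834613 0.55469542 0.37212204]
[[0.42, 0.91, -0.0], [0.86, -0.4, 0.31], [0.28, -0.13, -0.95]] [-0.08496488  0.          0.          0.          0.        ]
```

View pics/top0.png

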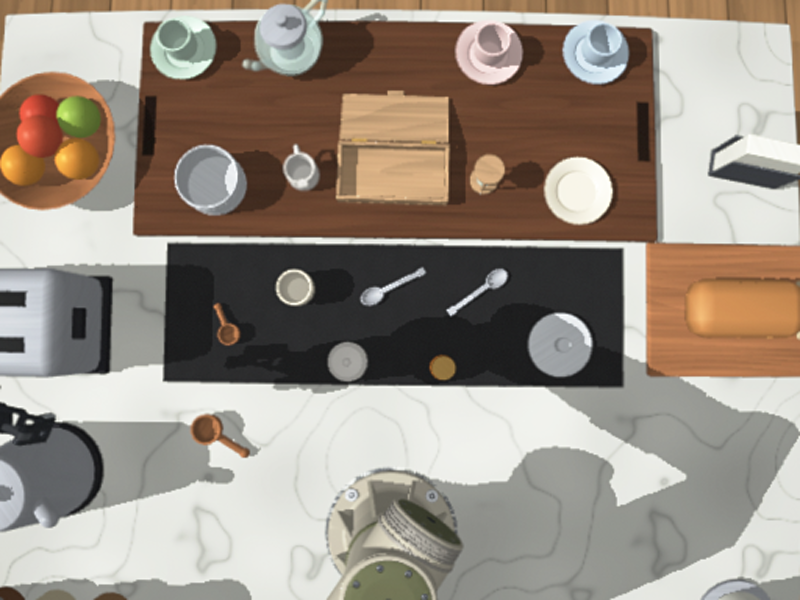

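View pics/side0.png

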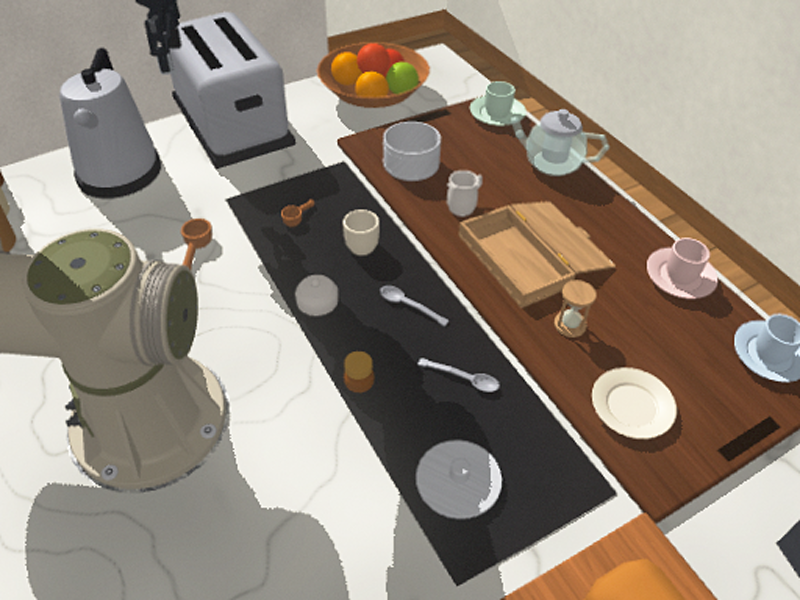

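Top view (800x600) shows what could be mistaken. Scoop: small one on the mat at (228,325), larger one on the worktop at (220,435); I choose the mat one. Lid: flat disc with a knob at (560,345), grey domed pot at (347,361); I choose the disc. Cup: cream one at (295,287). The spoons are at (393,287) and (478,291). Targets: caddy (210,180), box (393,172), saucer (578,190). Bystanders: jug (300,170), timer (487,173).

```bash
python3 - <<'E'
from h import *
import pickle
d=pickle.load(open('top.pkl','rb')); im=d['image']
s=512/800
def inpoly(x0,y0,x1,y1):
    m=np.zeros(im.shape[:2],np.uint8); m[int(y0*s):int(y1*s),int(x0*s):int(x1*s)]=255; return m
hsv=cv2.cvtColor(im,cv2.COLOR_BGR2HSV)
mask=((hsv[...,2]>75)*255).astype(np.uint8)&inpoly(172,250,616,378)
n,l,st,ce=cv2.connectedComponentsWithStats(mask)
for i in range(1,n):
    if st[i,4]<40: continue
    c=cv2.findContours((l==i).astype(np.uint8),0,1)[0][0]
    r=cv2.minAreaRect(c)
    print('pix800',(ce[i]/s).round(),'area',st[i,4],'rect',np.round(r[0],1),np.round(r[1],1),round(r[2]),'xy@z.01',ray(d,r[0],.01)[0].round(4),'med hsv',np.median(hsv[l==i],0))
# spoons / scoop : ends via PCA
    if st[i,4]<700:
        ys,xs=np.where(l==i); P=ray(d,np.c_[xs,ys],.012)[:,:2]; m=P.mean(0); u=np.linalg.svd(P-m,full_matrices=0)[2][0]
        t=(P-m)@u; w=(P-m)@np.array([-u[1],u[0]])
        prof=[round(1e3*np.ptp(w[(t>=a)&(t<a+.01)]),0) if ((t>=a)&(t<a+.01)).any() else 0 for a in np.arange(t.min(),t.max(),.01)]
        mid=m+u*(t.min()+t.max())/2
        print('   len',np.ptp(t),'mid',mid.round(4),'dir',u.round(3),prof)
def blob(box,cond,zs,name):
    m=(cond*255).astype(np.uint8)&inpoly(*box); c=max(cv2.findContours(m,0,1)[0],key=cv2.contourArea)
    (e,ax,an)=cv2.fitEllipse(c)
    print(name,np.round(e,1),np.round(ax,1),'r',cv2.minEnclosingCircle(c),'xy',ray(d,e,zs)[0].round(4),'scale mm/px',(1131.6-zs*1e3)/408.6)
V=hsv[...,2];S=hsv[...,1]
blob((540,150,620,230),(S<70)&(V>140),.033,'saucer')
blob((165,140,255,220),(S<70)&(V>90),.082,'caddy')
blob((520,305,605,380),(V>90),.013,'lid')
blob((270,260,322,310),(V>90)&(S>15),.06,'cup')
mk=((S>60)&(V>150)*1)
blob((465,148,508,198),(V>150),.093,'timer')
m=((V>120)*255).astype(np.uint8)&inpoly(325,85,460,210); c=max(cv2.findContours(m,0,1)[0],key=cv2.contourArea)
print(cv2.minAreaRect(c), ray(d,cv2.boxPoints(cv2.minAreaRect(c)),.048).round(4))
a=cv2.resize(im[120:256,96:400],None,fx=2.6,fy=2.6,interpolation=cv2.INTER_CUBIC);cv2.imwrite('pics/crop1.png',a)
b=cv2.resize(im[84:150,80:400],None,fx=2.5,fy=2.5,interpolation=cv2.INTER_CUBIC);cv2.imwrite('pics/crop2.png',b)
E
```

```text
pix800 [387. 288.] area 288 rect [251.  182.5] [10.7 46.1] 63 xy@z.01 [0.4352 0.0063 0.01  ] med hsv [107.   13.  185.5]
   len 0.12663722701700741 mid [0.4352 0.0063] dir [-0.461  0.887] [np.float64(15.0), np.float64(14.0), np.float64(11.0), np.float64(11.0), np.float64(11.0), np.float64(11.0), np.float64(11.0), np.float64(11.0), np.float64(21.0), np.float64(28.0), np.float64(30.0), np.float64(28.0), np.float64(18.0)]
pix800 [294. 287.] area 483 rect [188.  183.5] [23. 24.] 90 xy@z.01 [0.4301 0.1801 0.01  ] med hsv [ 23.  29. 178.]
   len 0.06947062371656644 mid [0.4296 0.1791] dir [-0.338 -0.941] [np.float64(44.0), np.float64(59.0), np.float64(64.0), np.float64(66.0), np.float64(63.0), np.float64(54.0), np.float64(41.0)]
pix800 [481. 289.] area 285 rect [304.6 186.4] [10.8 46. ] 56 xy@z.01 [ 0.4264 -0.1415  0.01  ] med hsv [108.  13. 193.]
   len 0.12731852719678988 mid [ 0.4252 -0.1422] dir [-0.592  0.806] [np.float64(21.0), np.float64(30.0), np.float64(30.0), np.float64(26.0), np.float64(14.0), np.float64(11.0), np.float64(11.0), np.float64(11.0), np.float64(11.0), np.float64(11.
[... 1341 characters left out ...]
 ] scale mm/px 2.5687714145863922
lid [358.1 220.1] [40.3 40.5] r ((358.1084899902344, 220.09906005859375), 20.6652889251709) xy [ 0.3356 -0.2894  0.013 ] scale mm/px 2.737640724424865
cup [188.1 183.6] [23.2 24.2] r ((188.24575805664062, 183.7118682861328), 12.457801818847656) xy [0.426  0.1712 0.06  ] scale mm/px 2.622613803230543
timer [311.3 110.2] [17.7 26. ] r ((311.2069091796875, 111.0862045288086), 13.002025604248047) xy [ 0.618  -0.1479  0.093 ] scale mm/px 2.5418502202643167
((251.07232666015625, 93.74604797363281), (72.15996551513672, 71.78227996826172), 1.2730298042297363) [[ 0.5753  0.1066  0.048 ]
 [ 0.7741  0.1068  0.048 ]
 [ 0.7722 -0.0899  0.048 ]
 [ 0.5735 -0.087   0.048 ]]
```

View pics/crop1.png

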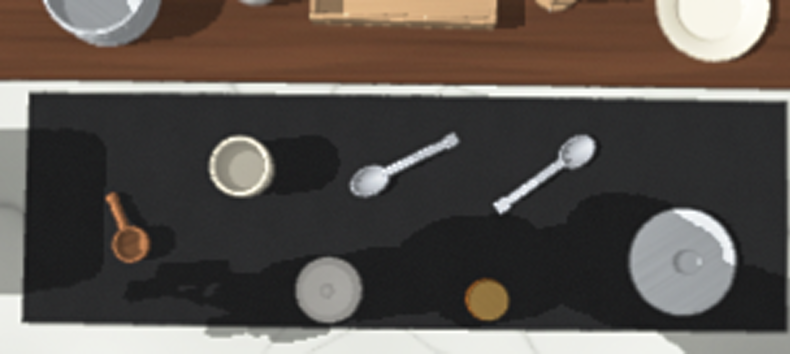

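View pics/crop2.png

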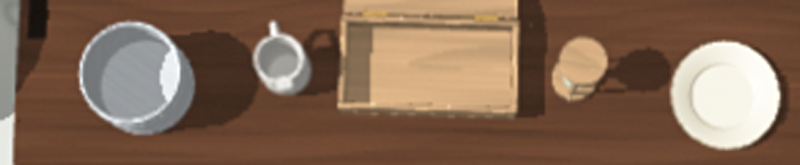

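The crops confirm the choices: small scoop at (130,235), cup (240,167), spoons (405,165) and (545,175), and the knobbed disc (683,262) in crop1. Crop2 shows the caddy (135,75), jug (280,60), box (428,65), timer (578,70) and saucer (725,95). Next I cross-check against the side view.

```bash
python3 - <<'E'
from h import *
import pickle
d=pickle.load(open('side.pkl','rb')); t=pickle.load(open('top.pkl','rb')); im=d['image']; s=.64
hsv=cv2.cvtColor(im,cv2.COLOR_BGR2HSV); S=hsv[...,1].astype(int);V=hsv[...,2].astype(int)
def blob(box,cond,z,name):
    x0,y0,x1,y1=[int(v*s) for v in box]; m=np.zeros(V.shape,np.uint8); m[y0:y1,x0:x1]=(cond[y0:y1,x0:x1])*255
    c=max(cv2.findContours(m,0,1)[0],key=cv2.contourArea); P=ray(d,c.reshape(-1,2),z)[:,:2]
    e=cv2.minEnclosingCircle((P*1e4).astype(np.float32)); r=cv2.minAreaRect((P*1e4).astype(np.float32))
    print(name,cv2.contourArea(c),'circ',np.round(e[0],0)/1e4,round(e[1]/10,1),'rect',np.round(r[0])/1e4,np.round(np.array(r[1])/10,1),round(r[2],1))
blob((580,360,690,445),(S<80)&(V>120),.033,'saucer')
blob((405,430,510,525),(V>70),.016,'lid')
blob((372,280,455,330),(V>75),.012,'spoonA')
blob((412,350,502,396),(V>75),.012,'spoonB')
blob((275,192,320,230),(V>60)&(S>60),.012,'scoop')
# hand-picked points (800 px)
def pk(pts,z,c=d): return ray(c,np.array(pts)*s,z).round(4)[:,:2].tolist()
print('caddy rim side L,R', pk([(383,141),(441,141)],.082))
print('box inner/outer corners side near-left, near-right, rim',pk([(459,223),(523,302),(575,272),(516,204)],.048))
print('top box rim corners',pk([(80/.64+340/1.6,84/.64+105/1.6),(80/.64+518/1.6,84/.64+107/1.6)],.048,t), pk([(80/.64+345/1.6,84/.64+20/1.6),(80/.64+518/1.6,84/.64+20/1.6)],.048,t))
print('caddy rim top LRTB',pk([(80/.64+80/1.6,84/.64+70/1.6),(80/.64+182/1.6,84/.64+70/1.6),(80/.64+130/1.6,84/.64+21/1.6),(80/.64+130/1.6,84/.64+122/1.6)],.082,t))
print('timer side top',pk([(562,292),(596,292)],.093),'jug',pk([(449,182),(475,182)],.084))
print('cup rim side',pk([(343,222),(380,222)],.063),'lid knob top: top',pk([(96/.64+686/1.664,120/.64+261/1.664)],.045,t),'side',pk([(461,463)],.045))
E
```

```text
saucer 1853.0 circ [ 0.6072 -0.3198] 60.7 rect [ 0.6075 -0.32  ] [118.7 119.3] 60.4
lid 2147.5 circ [ 0.3347 -0.2927] 57.8 rect [ 0.336  -0.2925] [113.4 112.2] 61.1
spoonA 215.0 circ [0.4349 0.0021] 64.3 rect [0.4364 0.0029] [ 30.1 128.5] 27.6
spoonB 267.0 circ [ 0.4263 -0.1464] 62.5 rect [ 0.4281 -0.1451] [ 30.5 124.8] 34.4
scoop 174.5 circ [0.3669 0.2947] 42.6 rect [0.359  0.3042] [85.1 47.1] 39.5
caddy rim side L,R [[0.5571, 0.3316], [0.6531, 0.2808]]
box inner/outer corners side near-left, near-right, rim [[0.5809, 0.0996], [0.5699, -0.102], [0.6829, -0.0888], [0.6978, 0.0953]]
top box rim corners [[0.583, 0.102], [0.5834, -0.0892]] [[0.6764, 0.0986], [0.679, -0.0885]]
caddy rim top LRTB [[0.6107, 0.3738], [0.6111, 0.2652], [0.6635, 0.3225], [0.5556, 0.3183]]
timer side top [[0.6029, -0.1437], [0.648, -0.1679]] jug [[0.5992, 0.1658], [0.6394, 0.1446]]
cup rim side [[0.4002, 0.1796], [0.4549, 0.1502]] lid knob top: top [[0.335, -0.2861]] side [[0.3388, -0.2896]]
```

{"op": "apply_moves", "data": {
  "moves": [5.56, -8.56, 0, 0, 0, 0.86, 5.56, -8.56, 0, 0, 0, 0.86, 5.56, -8.56, 0, 0, 0, 0.86, 5.56, -8.56, 0, 0, 0, 0.86, 5.56, -8.56, 0, 0, 0, 0.86, 5.56, -8.56, 0, 0, 0, 0.86, 5.56, -8.56, 0, 0, 0, 0.86, 5.56, -8.56, -5, 0, 0, 0.86, 5.56, -8.56, -5, 0, 0, 0.86, 5.56, -8.56, -5, 0, 0, 0.86, 5.56, -8.56, -5, 0, 0, 0.86, 5.56, -8.56, -5, 0, 0, 0.86, 5.56, -8.56, -5, 0, 0, 0.86],
  "claw": 35
}}

```text
clock: 1.23
tcp_pos: [0.38, 0.3091, 0.116]
orientation: [0.001, -0.213, 0.977, 0.0]
wrist_force: [0.2, 1.2, 0.8]
finger_gap: 0.0303
grip_force: 0.0
```

```bash
cat > w.py <<'E'
import sys
from h import *
from scipy.spatial.transform import Rotation as R
n=sys.argv[1]; s=status.get_state(); d=cam('wrist')
q=s['orientation']; M=R.from_quat(q[[1,2,3,0]]).as_matrix()
print('t',round(s['clock'],2),'tcp',s['tcp_pos'].round(4),'close deg',np.degrees(np.arctan2(M[1,1],M[0,1])).round(1),'z',M[:,2].round(3),'F',s['wrist_force'].round(2),'gap',round(s['finger_gap'],4),'grip',round(s['grip_force'],1))
print('cam',(-d['T'][:3,:3].T@d['T'][:3,3]).round(3),'tcp pix',proj(d,[s['tcp_pos']]).round(0))
import pickle; pickle.dump(d,open(f'{n}.pkl','wb')); cv2.imwrite(f'pics/{n}.png',d['image'])
E
python3 w.py w1
```

```text
t 1.23 tcp [0.38   0.3091 0.116 ] close deg 114.6 z [ 0.001  0.001 -1.   ] F [0.17 1.2  0.76] gap 0.0303 grip 0.0
cam [0.308 0.276 0.249] tcp pix [[255. 262.]]
```

View pics/w1.png

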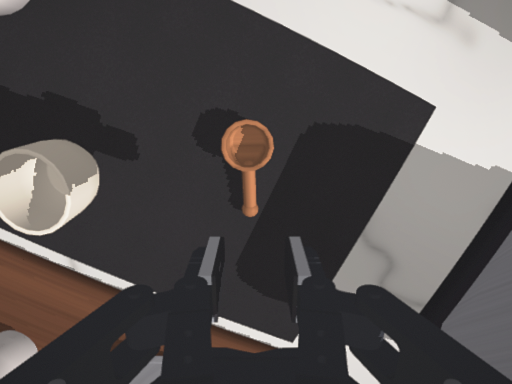

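The wrist view shows the scoop with its bowl at (247,145) and its handle running from (249,172) to the knob at (251,210). It is nearly aligned with the fingers.

```bash
python3 - <<'E'
from h import *
import pickle
d=pickle.load(open('w1.pkl','rb'))
a=ray(d,[(251,209)],.0095)[0];b=ray(d,[(249.5,175)],.016)[0]
print(a,b,np.linalg.norm(a-b),'mid',(a+b)/2,ray(d,[(247,145)],.025),np.degrees(np.arctan2(*(b-a)[[1,0]])))
E
```

```text
[0.3945128  0.31223857 0.0095    ] [0.3675505  0.29883776 0.016     ] 0.03080255406660451 mid [0.38103165 0.30553817 0.01275   ] [[0.34597474 0.28728982 0.025     ]] -153.57168731229805
```

{"op": "apply_moves", "data": {
  "moves": [-0.04, -0.16, -2, 0, 0, 0.03, -0.04, -0.16, -3, 0, 0, 0.03, -0.04, -0.16, -3.5, 0, 0, 0.03, -0.04, -0.16, -4, 0, 0, 0.03, -0.04, -0.16, -4, 0, 0, 0.03, -0.04, -0.16, -4, 0, 0, 0.03]
}}

```text
clock: 1.78
tcp_pos: [0.3796, 0.3056, 0.016]
orientation: [0.001, -0.228, 0.974, 0.0]
wrist_force: [-0.3, 0.6, 0.9]
finger_gap: 0.0301
grip_force: 0.0
```

{"op": "apply_moves", "data": {
  "moves": [0, 0, 0, 0, 0, 0, 0, 0, 0, 0, 0, 0, 0, 0, 0, 0, 0, 0, 0, 0, 0, 0, 0, 0, 0, 0, 0, 0, 0, 0, 0, 0, 0, 0, 0, 0],
  "claw": 0,
  "newtons": 30
}}

```text
clock: 2.28
tcp_pos: [0.38, 0.3056, 0.0159]
orientation: [0.002, -0.228, 0.974, 0.001]
wrist_force: [1.2, 1.1, 6.0]
finger_gap: 0.0084
grip_force: 30.8
```

{"op": "apply_moves", "data": {
  "moves": [0, 0, 1, 0, 0, 0, 0, 0, 2.5, 0, 0, 0, 0, 0, 4, 0, 0, 0, 0, 0, 5, 0, 0, 0, 1, 0, 6, 0, 0, 0, 2.5, 0.2, 6, 0, 0, 0, 4, 0.4, 6, 0, 0, 0, 5.5, 0.5, 6, 0, 0, 0, 7, 0.6, 6, 0, 0, 0, 8.5, 0.7, 6, 0, 0, 0, 9.5, 0.8, 6, 0, 0, 0, 9.8, 0.8, 6, 0, 0, 0, 9.8, 0.8, 6, 0, 0, 0]
}}

```text
clock: 3.37
tcp_pos: [0.6244, 0.3238, 0.1629]
orientation: [-0.001, -0.227, 0.974, -0.0]
wrist_force: [-1.3, -0.0, -0.7]
finger_gap: 0.0081
grip_force: 30.3
```

```bash
python3 w.py w2
```

```text
t 3.37 tcp [0.6244 0.3238 0.1629] close deg 116.2 z [-0.001 -0.001 -1.   ] F [-1.29 -0.05 -0.67] gap 0.0081 grip 30.3
cam [0.554 0.289 0.297] tcp pix [[255. 262.]]
```

View pics/w2.png

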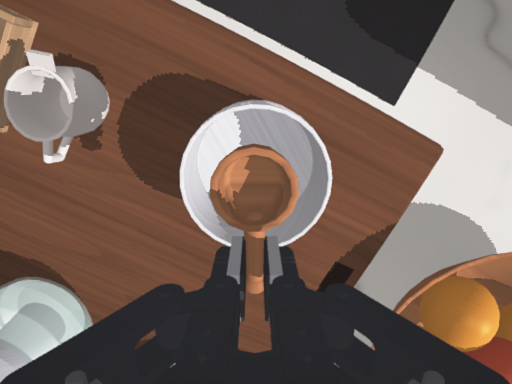

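The scoop is held level. The caddy rim spans columns 180 to 331 and rows 101 to 249, so its centre is about (255.5,175).

```bash
python3 - <<'E'
from h import *
import pickle
d=pickle.load(open('w2.pkl','rb'))
P=ray(d,[(180,177),(331,177),(258,101),(255.5,249),(255.5,175)],.082)
print(P,np.linalg.norm(P[0]-P[1]),np.linalg.norm(P[2]-P[3]),(P[0]+P[1])/2,(P[2]+P[3])/2)
E
```

```text
[[0.62992821 0.26805322 0.082     ]
 [0.58331687 0.36275277 0.082     ]
 [0.55991575 0.29417004 0.082     ]
 [0.65692924 0.34022371 0.082     ]
 [0.60537513 0.31478165 0.082     ]] 0.10554914265829979 0.10738974693628599 [0.60662254 0.315403   0.082     ] [0.6084225  0.31719688 0.082     ]
```

{"op": "apply_moves", "data": {
  "moves": [0, 0, -1, 0, 0, 0, 0, 0, -2, 0, 0, 0, 0, 0, -3, 0, 0, 0, 0, 0, -3.6, 0, 0, 0, 0, 0, -4, 0, 0, 0, 0, 0, -4.2, 0, 0, 0, 0, 0, -4.2, 0, 0, 0]
}}

```text
clock: 4.0
tcp_pos: [0.6216, 0.3245, 0.0588]
orientation: [-0.001, -0.228, 0.974, -0.0]
wrist_force: [0.3, 0.4, -1.2]
finger_gap: 0.0084
grip_force: 30.3
```

{"op": "apply_moves", "data": {
  "moves": [0, 0, -0.2, 0, 0, 0, 0, 0, -0.3, 0, 0, 0, 0, 0, -0.4, 0, 0, 0, 0, 0, -0.4, 0, 0, 0]
}}

```text
clock: 4.33
tcp_pos: [0.6232, 0.3245, 0.0494]
orientation: [0.0, -0.228, 0.974, 0.0]
wrist_force: [0.4, -0.1, -1.4]
finger_gap: 0.0087
grip_force: 30.3
```

{"op": "apply_moves", "data": {
  "moves": [0, 0, -0.16, 0, 0, 0, 0, 0, -0.16, 0, 0, 0]
}}

```text
clock: 4.5
tcp_pos: [0.623, 0.3244, 0.0449]
orientation: [-0.0, -0.228, 0.974, 0.0]
wrist_force: [-0.5, -0.8, -0.1]
finger_gap: 0.0083
grip_force: 30.3
```

{"op": "apply_moves", "data": {
  "moves": [0, 0, 0, 0, 0, 0, 0, 0, 0, 0, 0, 0, 0, 0, 0, 0, 0, 0],
  "claw": 30
}}

```text
clock: 4.75
tcp_pos: [0.6233, 0.3245, 0.0455]
orientation: [0.0, -0.228, 0.974, 0.0]
wrist_force: [-0.2, 1.0, -0.5]
finger_gap: 0.0256
grip_force: 0.0
```

{"op": "apply_moves", "data": {
  "moves": [0, 0, 1, 0, 0, 0, 0, 0, 2.5, 0, 0, 0, 0, 0, 4, 0, 0, 0, 0, 0, 5, 0, 0, 0, 0, 0, 5, 0, 0, 0, 0, 0, 5, 0, 0, 0]
}}

```text
clock: 5.25
tcp_pos: [0.6246, 0.3251, 0.1732]
orientation: [0.003, -0.228, 0.974, 0.0]
wrist_force: [-0.7, 0.1, -0.8]
finger_gap: 0.0255
grip_force: 0.0
```

```bash
python3 w.py w3
```

```text
t 5.25 tcp [0.6246 0.3251 0.1732] close deg 116.3 z [ 0.005  0.002 -1.   ] F [-0.68  0.12 -0.83] gap 0.0255 grip 0.0
cam [0.553 0.289 0.306] tcp pix [[255. 262.]]
```

View pics/w3.png

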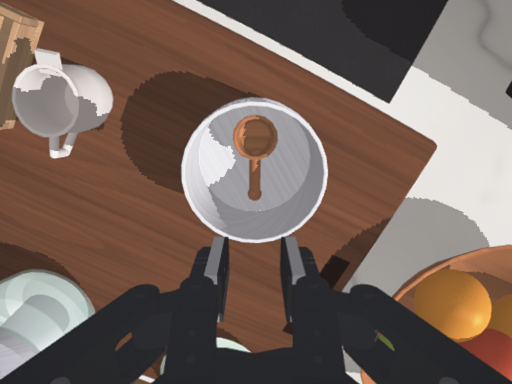

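The scoop lies flat and bowl up in the caddy, with its bowl at (255,137) and handle end at (254,195). Next is the lid.

{"op": "apply_moves", "data": {
  "moves": [-11.5, -24.6, 0, 0, 0, 0, -11.5, -24.6, 0, 0, 0, 0, -11.5, -24.6, 0, 0, 0, 0, -11.5, -24.6, 0, 0, 0, 0, -11.5, -24.6, 0, 0, 0, 0, -11.5, -24.6, 0, 0, 0, 0, -11.5, -24.6, 0, 0, 0, 0, -11.5, -24.6, 0, 0, 0, 0, -11.5, -24.6, 0, 0, 0, 0, -11.5, -24.6, 0, 0, 0, 0, -11.5, -24.6, 0, 0, 0, 0, -11.5, -24.6, 0, 0, 0, 0, -11.5, -24.6, 0, 0, 0, 0, -11.5, -24.6, 0, 0, 0, 0, -11.5, -24.6, 0, 0, 0, 0, -11.5, -24.6, 0, 0, 0, 0, -11.5, -24.6, 0, 0, 0, 0, -11.5, -24.6, 0, 0, 0, 0, -11.5, -24.6, 0, 0, 0, 0, -11.5, -24.6, 0, 0, 0, 0],
  "claw": 60
}}

```text
clock: 6.97
tcp_pos: [0.3352, -0.2891, 0.1692]
orientation: [-0.0, -0.228, 0.974, 0.001]
wrist_force: [-0.2, -0.7, -0.6]
finger_gap: 0.0515
grip_force: 0.0
```

```bash
python3 w.py w4; python3 - <<'E'
from h import *
import pickle
d=pickle.load(open('w3.pkl','rb')); print('scoop origin',ray(d,[(255,159)],.03))
d=pickle.load(open('w4.pkl','rb')); im=d['image']; S=cv2.cvtColor(im,cv2.COLOR_BGR2HSV)
m=((S[...,2]>75)&(S[...,1]<70)).astype(np.uint8)
c0=proj(d,[(.336,-.29,.016)])[0]; print('pred',c0)
n,l,st,ce=cv2.connectedComponentsWithStats(m)
i=l[int(c0[1])+25,int(c0[0])]; print(st[i],ce[i])
c=max(cv2.findContours((l==i).astype(np.uint8),0,1)[0],key=cv2.contourArea)
P=ray(d,cv2.convexHull(c).reshape(-1,2),.016)[:,:2].astype(np.float32)
e=cv2.minEnclosingCircle(P*1e4); print('lid',e,cv2.minAreaRect(P*1e4))
E
```

```text
t 6.97 tcp [ 0.3352 -0.2891  0.1692] close deg 116.3 z [-0.002  0.003 -1.   ] F [-0.15 -0.65 -0.57] gap 0.0515 grip 0.0
cam [ 0.265 -0.325  0.303] tcp pix [[255. 262.]]
scoop origin [[0.608533   0.31711711 0.03      ]]
pred [253.14364559 176.75636842]
[  191   113   121   117 11127] [250.63053833 170.99263054]
lid ((3348.122314453125, -2931.503173828125), 563.983154296875) ((3347.527099609375, -2930.55810546875), (1113.0126953125, 1120.3240966796875), 26.254369735717773)
```

View pics/w4.png

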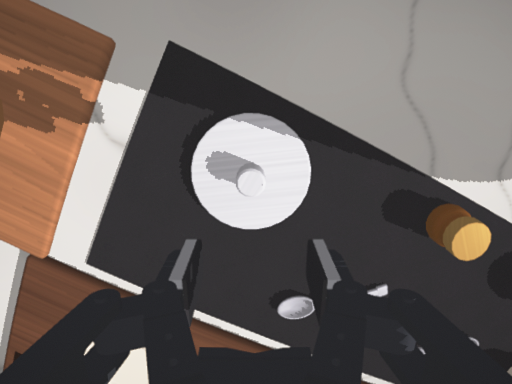

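The wrist view shows the lid disc at (251,171) with its knob at (251,181), between the fingers.

{"op": "apply_moves", "data": {
  "moves": [0, -0.12, -1.5, 0, 0, 0, 0, -0.12, -3, 0, 0, 0, 0, -0.12, -4.2, 0, 0, 0, 0, -0.12, -5, 0, 0, 0, 0, -0.12, -5.4, 0, 0, 0, 0, -0.12, -5.6, 0, 0, 0, 0, -0.12, -5.6, 0, 0, 0]
}}

```text
clock: 7.6
tcp_pos: [0.3356, -0.2916, 0.0293]
orientation: [-0.001, -0.229, 0.973, 0.001]
wrist_force: [0.2, 0.5, -0.3]
finger_gap: 0.0511
grip_force: 0.0
```

{"op": "apply_moves", "data": {
  "moves": [0, 0, 0, 0, 0, 0, 0, 0, 0, 0, 0, 0, 0, 0, 0, 0, 0, 0, 0, 0, 0, 0, 0, 0, 0, 0, 0, 0, 0, 0, 0, 0, 0, 0, 0, 0],
  "claw": 0,
  "newtons": 60
}}

```text
clock: 8.1
tcp_pos: [0.3365, -0.294, 0.0316]
orientation: [0.001, -0.228, 0.974, -0.001]
wrist_force: [0.4, 2.5, 6.0]
finger_gap: 0.0238
grip_force: 59.4
```

{"op": "apply_moves", "data": {
  "moves": [0, 0, 0.5, 0, 0, 0, 0, 0, 1.5, 0, 0, 0, 0, 0, 3, 0, 0, 0, 0, 0, 4.5, 0, 0, 0, 0, 0, 6, 0, 0, 0, 0, 0, 6.5, 0, 0, 0, 0, 0, 6.5, 0, 0, 0]
}}

```text
clock: 8.68
tcp_pos: [0.3373, -0.2958, 0.1973]
orientation: [0.002, -0.228, 0.974, -0.004]
wrist_force: [0.1, -0.4, -1.4]
finger_gap: 0.0235
grip_force: 59.3
```

{"op": "apply_moves", "data": {
  "moves": [10.8, 24.3, 0, 0, 0, 0, 10.8, 24.3, 0, 0, 0, 0, 10.8, 24.3, 0, 0, 0, 0, 10.8, 24.3, 0, 0, 0, 0, 10.8, 24.3, 0, 0, 0, 0, 10.8, 24.3, 0, 0, 0, 0, 10.8, 24.3, 0, 0, 0, 0, 10.8, 24.3, 0, 0, 0, 0, 10.8, 24.3, 0, 0, 0, 0, 10.8, 24.3, 0, 0, 0, 0, 10.8, 24.3, 0, 0, 0, 0, 10.8, 24.3, 0, 0, 0, 0, 10.8, 24.3, 0, 0, 0, 0, 10.8, 24.3, 0, 0, 0, 0, 10.8, 24.3, 0, 0, 0, 0, 10.8, 24.3, 0, 0, 0, 0, 10.8, 24.3, 0, 0, 0, 0, 10.8, 24.3, -0.5, 0, 0, 0, 10.8, 24.3, -1.5, 0, 0, 0, 10.8, 24.3, -2, 0, 0, 0]
}}

```text
clock: 10.35
tcp_pos: [0.6042, 0.3136, 0.1384]
orientation: [-0.002, -0.228, 0.974, -0.0]
wrist_force: [-1.2, -0.1, -2.5]
finger_gap: 0.0237
grip_force: 59.3
```

```bash
python3 w.py w5; python3 - <<'E'
from h import *
d=cam('side'); import pickle; pickle.dump(d,open('s5.pkl','wb'))
p=proj(d,[(.607,.3165,.1)])[0].astype(int); x0,y0=p[0]-75,max(0,p[1]-60)
w=pickle.load(open('w5.pkl','rb'))['image']; print(x0,y0)
a=cv2.resize(d['image'][y0:y0+120,x0:x0+150],(400,320),interpolation=cv2.INTER_CUBIC)
cv2.imwrite('pics/c5.png',np.hstack([a,cv2.resize(w,(400,300))[:300] if 0 else cv2.copyMakeBorder(cv2.resize(w,(400,300)),0,20,0,0,cv2.BORDER_CONSTANT)]))
E
```

```text
t 10.35 tcp [0.6042 0.3136 0.1384] close deg 116.3 z [-0.004 -0.002 -1.   ] F [-1.16 -0.08 -2.48] gap 0.0237 grip 59.3
cam [0.534 0.278 0.272] tcp pix [[255. 262.]]
187 23
```

View pics/c5.png

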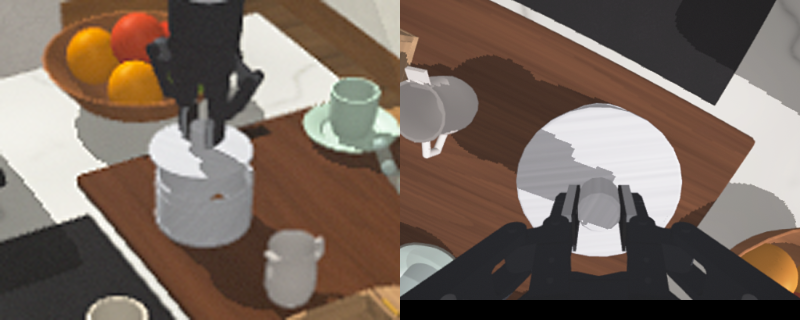

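The lid hangs level over the caddy. In the wrist half of the picture its disc is at about (600,180).

```bash
python3 - <<'E'
from h import *
import pickle
d=pickle.load(open('w5.pkl','rb')); 
# lid rim extents in original pixels (crop scale 1.28, x off 400)
P=ray(d,np.array([(517-400,180),(682-400,180),(600-400,103),(600-400,256)])*1.28,.122)[:,:2]
print(P.round(4),np.linalg.norm(P[0]-P[1]),np.linalg.norm(P[2]-P[3]),(P[0]+P[1])/2,(P[2]+P[3])/2)
E
```

```text
[[0.6207 0.2606]
 [0.572  0.3591]
 [0.5509 0.2876]
 [0.6518 0.3378]] 0.10983061096508226 0.1127023616300593 [0.59630656 0.30984326] [0.60133254 0.31270477]
```

```bash
python3 - <<'E'
from h import *
import pickle
u=np.array([-.443,.8965]);v=np.array([.8965,.443])
d=pickle.load(open('w3.pkl','rb')); P=ray(d,[(181,170),(328,170),(255,98),(255,242)],.082)[:,:2]
print('caddy w3',P[:2]@u,(P[:2]@u).mean(),P[2:]@v,(P[2:]@v).mean())
def lidfit(name,z,seed):
    d=pickle.load(open(name,'rb')); S=cv2.cvtColor(d['image'],cv2.COLOR_BGR2HSV)
    m=((S[...,2]>85)&(S[...,1]<50)).astype(np.uint8); n,l,st,ce=cv2.connectedComponentsWithStats(m); i=l[seed[1],seed[0]]
    c=max(cv2.findContours((l==i).astype(np.uint8),0,1)[0],key=cv2.contourArea)
    Q=ray(d,cv2.convexHull(c).reshape(-1,2),z)[:,:2]; e=cv2.minEnclosingCircle((Q*1e4).astype(np.float32)); cc=np.array(e[0])/1e4
    print(name,cc,e[1]/10,'u,v',cc@u,cc@v)
    return cc
lidfit('w5.pkl',.122,(270,200)); lidfit('w4.pkl',.016,(250,205))
print('tcp w5 v',np.array([.6042,.3136])@v,'w4 lid vs grip tcp v',np.array([.3365,-.294])@v)
E
```

```text
caddy w3 [-0.03916295  0.06772713] 0.01428209006838134 [0.63200852 0.74056751] 0.6862880192077483
w5.pkl [0.60181748 0.3121147 ] 56.7495849609375 u,v 0.01320568225097655 0.6777961821289062
w4.pkl [ 0.33474912 -0.29315691] 56.31489868164063 u,v -0.4111090297241211 0.1702340762939453
tcp w5 v 0.6805900999999999 w4 lid vs grip tcp v 0.17143025000000003
```

{"op": "apply_moves", "data": {
  "moves": [0.24, 0.15, -0.3, 0, 0, 0, 0.24, 0.15, -0.6, 0, 0, 0, 0.24, 0.15, -0.9, 0, 0, 0, 0.24, 0.15, -1.0, 0, 0, 0, 0.24, 0.15, -1.0, 0, 0, 0]
}}

```text
clock: 10.87
tcp_pos: [0.6112, 0.3175, 0.1169]
orientation: [-0.001, -0.228, 0.974, -0.0]
wrist_force: [-0.3, -0.8, -1.4]
finger_gap: 0.0239
grip_force: 59.3
```

{"op": "apply_moves", "data": {
  "moves": [0, 0, -0.1, 0, 0, 0, 0, 0, -0.2, 0, 0, 0, 0, 0, -0.3, 0, 0, 0, 0, 0, -0.4, 0, 0, 0, 0, 0, -0.4, 0, 0, 0]
}}

```text
clock: 11.28
tcp_pos: [0.6114, 0.3177, 0.1073]
orientation: [-0.0, -0.228, 0.974, 0.0]
wrist_force: [-0.1, 0.3, -1.8]
finger_gap: 0.0236
grip_force: 59.3
```

{"op": "apply_moves", "data": {
  "moves": [0, 0, -0.08, 0, 0, 0, 0, 0, -0.16, 0, 0, 0, 0, 0, -0.24, 0, 0, 0, 0, 0, -0.28, 0, 0, 0, 0, 0, -0.28, 0, 0, 0]
}}

```text
clock: 11.7
tcp_pos: [0.6118, 0.3178, 0.1027]
orientation: [0.001, -0.228, 0.974, 0.0]
wrist_force: [-2.5, -1.9, 7.2]
finger_gap: 0.0241
grip_force: 60.3
```

{"op": "apply_moves", "data": {
  "moves": [0, 0, 0, 0, 0, 0, 0, 0, 0, 0, 0, 0, 0, 0, 0, 0, 0, 0, 0, 0, 0, 0, 0, 0],
  "claw": 55
}}

```text
clock: 12.03
tcp_pos: [0.6116, 0.3177, 0.1005]
orientation: [-0.0, -0.228, 0.974, 0.0]
wrist_force: [-0.8, -0.2, -0.2]
finger_gap: 0.047
grip_force: 0.0
```

{"op": "apply_moves", "data": {
  "moves": [0, 0, 0.5, 0, 0, 0, 0, 0, 1.5, 0, 0, 0, 0, 0, 3, 0, 0, 0, 0, 0, 3.5, 0, 0, 0, 0, 0, 3.5, 0, 0, 0, 0, 0, 3.5, 0, 0, 0]
}}

```text
clock: 12.53
tcp_pos: [0.6123, 0.318, 0.1891]
orientation: [0.001, -0.228, 0.974, 0.0]
wrist_force: [-0.6, -0.2, -0.6]
finger_gap: 0.047
grip_force: 0.0
```

```bash
python3 w.py w6; python3 - <<'E'
from h import *
import pickle
d=pickle.load(open('w6.pkl','rb')); S=cv2.cvtColor(d['image'],cv2.COLOR_BGR2HSV)
m=((S[...,2]>85)&(S[...,1]<50)).astype(np.uint8)
p=proj(d,[(.585,.305,.087)])[0].astype(int); n,l,st,ce=cv2.connectedComponentsWithStats(m); i=l[p[1],p[0]]; print(p,st[i])
c=max(cv2.findContours((l==i).astype(np.uint8),0,1)[0],key=cv2.contourArea)
Q=ray(d,cv2.convexHull(c).reshape(-1,2),.087)[:,:2]; print(cv2.minEnclosingCircle((Q*1e4).astype(np.float32)))
dd=cam('side'); a=cv2.resize(dd['image'][33:143,200:350],(480,352),interpolation=cv2.INTER_CUBIC)
cv2.imwrite('pics/c6.png',a)
E
```

```text
t 12.53 tcp [0.6123 0.318  0.1891] close deg 116.3 z [ 0.002  0.001 -1.   ] F [-0.64 -0.17 -0.63] gap 0.047 grip 0.0
cam [0.541 0.282 0.323] tcp pix [[255. 262.]]
[255 155] [  183   113   144   142 15760]
((6091.72314453125, 3157.051025390625), 576.2845458984375)
```

View pics/c6.png

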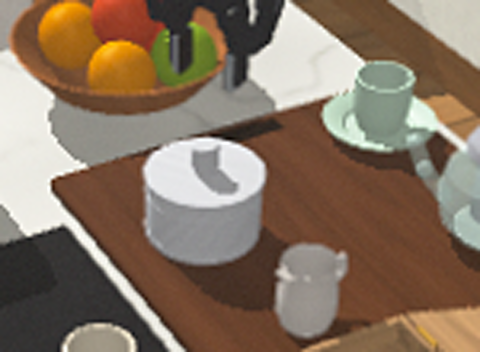

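The lid is seated flat on the caddy, at about (205,175) in this crop, and the jug is untouched. Next is the cup.

{"op": "apply_moves", "data": {
  "moves": [-7.4, -6, 0, 0, 0, 0, -7.4, -6, 0, 0, 0, 0, -7.4, -6, 0, 0, 0, 0, -7.4, -6, 0, 0, 0, 0, -7.4, -6, 0, 0, 0, 0, -7.4, -6, -1, 0, 0, 0, -7.4, -6, -1, 0, 0, 0, -7.4, -6, -1, 0, 0, 0],
  "claw": 100
}}

```text
clock: 13.3
tcp_pos: [0.4212, 0.1661, 0.1597]
orientation: [-0.005, -0.227, 0.974, 0.0]
wrist_force: [1.4, 0.1, 0.9]
finger_gap: 0.0854
grip_force: 0.0
```

```bash
python3 w.py w7; python3 - <<'E'
from h import *
import pickle
d=pickle.load(open('w7.pkl','rb')); S=cv2.cvtColor(d['image'],cv2.COLOR_BGR2HSV)
p=proj(d,[(.4267,.168,.063)])[0].astype(int); print(p)
for t in (60,90,150):
    m=((S[...,2]>t)).astype(np.uint8); n,l,st,ce=cv2.connectedComponentsWithStats(m)
    i=l[p[1],p[0]]; print(t,st[i],ce[i])
    c=max(cv2.findContours((l==i).astype(np.uint8),0,1)[0],key=cv2.contourArea)
    Q=ray(d,cv2.convexHull(c).reshape(-1,2),.063)[:,:2]; print(cv2.minEnclosingCircle((Q*1e4).astype(np.float32)),cv2.minAreaRect((Q*1e4).astype(np.float32)))
E
```

```text
t 13.3 tcp [0.4212 0.1661 0.1597] close deg 116.2 z [-0.009 -0.002 -1.   ] F [1.43 0.1  0.88] gap 0.0854 grip 0.0
cam [0.352 0.131 0.294] tcp pix [[255. 262.]]
[253 204]
60 [ 214  156   79   85 5182] [253.05287534 198.69336164]
((4232.5029296875, 1665.2457275390625), 340.1155700683594) ((4236.7314453125, 1669.6533203125), (667.8308715820312, 605.2923583984375), 2.8648483753204346)
90 [ 214  157   79   83 5054] [253.01523546 198.77364464]
((4235.650390625, 1656.7003173828125), 334.6911926269531) ((4243.78173828125, 1663.2852783203125), (617.5663452148438, 635.603759765625), 74.38872528076172)
150 [ 215  158   77   82 4568] [251.9892732  198.95030648]
((4240.4716796875, 1657.2845458984375), 328.10205078125) ((4237.48095703125, 1670.42626953125), (643.7581787109375, 589.5072021484375), 2.8205597400665283)
```

View pics/w7.png

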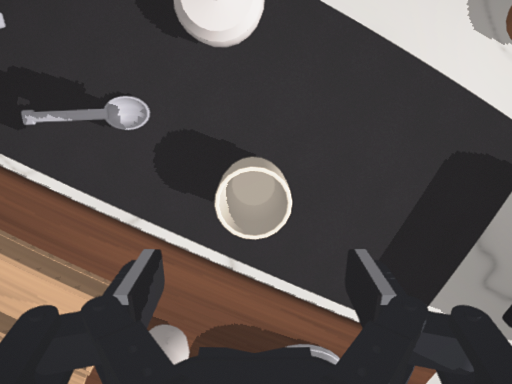

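The cup rim is centred at (253.5,203), where my measured position predicts (253,204). I descend.

{"op": "apply_moves", "data": {
  "moves": [0, 0, -0.5, 0, 0, 0, 0, 0, -1.5, 0, 0, 0, 0, 0, -2.7, 0, 0, 0, 0, 0, -3.7, 0, 0, 0, 0, 0, -4.4, 0, 0, 0, 0, 0, -4.8, 0, 0, 0, 0, 0, -4.9, 0, 0, 0, 0, 0, -4.9, 0, 0, 0]
}}

```text
clock: 14.02
tcp_pos: [0.4279, 0.1683, 0.0403]
orientation: [-0.0, -0.228, 0.974, 0.0]
wrist_force: [-0.2, 0.3, 0.3]
finger_gap: 0.0852
grip_force: 0.0
```

{"op": "apply_moves", "data": {
  "moves": [0, 0, 0, 0, 0, 0, 0, 0, 0, 0, 0, 0, 0, 0, 0, 0, 0, 0, 0, 0, 0, 0, 0, 0, 0, 0, 0, 0, 0, 0, 0, 0, 0, 0, 0, 0],
  "claw": 0,
  "newtons": 40
}}

```text
clock: 14.52
tcp_pos: [0.4281, 0.1683, 0.0423]
orientation: [0.002, -0.228, 0.974, 0.0]
wrist_force: [-0.9, 0.7, 6.1]
finger_gap: 0.0591
grip_force: 42.7
```

{"op": "apply_moves", "data": {
  "moves": [0, 0, 0.3, 0, 0, 0, 0, 0, 1, 0, 0, 0, 0, 0, 2, 0, 0, 0, 0, 0, 3.2, 0, 0, 0, 0, 0, 4.4, 0, 0, 0, 0, 0, 5.5, 0, 0, 0, 0, 0, 6, 0, 0, 0, 0, 0, 6, 0, 0, 0]
}}

```text
clock: 15.18
tcp_pos: [0.4287, 0.1681, 0.1947]
orientation: [0.003, -0.228, 0.974, -0.0]
wrist_force: [-0.2, 0.0, -0.7]
finger_gap: 0.0591
grip_force: 43.4
```

{"op": "apply_moves", "data": {
  "moves": [7.1, -19.4, 0, 0, 0, 0, 7.1, -19.4, 0, 0, 0, 0, 7.1, -19.4, 0, 0, 0, 0, 7.1, -19.4, 0, 0, 0, 0, 7.1, -19.4, 0, 0, 0, 0, 7.1, -19.4, 0, 0, 0, 0, 7.1, -19.4, 0, 0, 0, 0, 7.1, -19.4, 0, 0, 0, 0, 7.1, -19.4, 0, 0, 0, 0, 7.1, -19.4, 0, 0, 0, 0, 7.1, -19.4, 0, 0, 0, 0, 7.1, -19.4, 0, 0, 0, 0, 7.1, -19.4, 0, 0, 0, 0, 7.1, -19.4, 0, 0, 0, 0, 7.1, -19.4, -1, 0, 0, 0, 7.1, -19.4, -2, 0, 0, 0, 7.1, -19.4, -2.8, 0, 0, 0, 7.1, -19.4, -3, 0, 0, 0, 7.1, -19.4, -3, 0, 0, 0]
}}

```text
clock: 16.77
tcp_pos: [0.6021, -0.3152, 0.1128]
orientation: [-0.002, -0.228, 0.974, 0.002]
wrist_force: [0.7, -0.4, -1.9]
finger_gap: 0.0589
grip_force: 43.6
```

```bash
python3 w.py w8; python3 - <<'E'
from h import *
import pickle
d=pickle.load(open('w8.pkl','rb')); S=cv2.cvtColor(d['image'],cv2.COLOR_BGR2HSV)
t=status.get_state()['tcp_pos']
c=proj(d,[(t[0],t[1],t[2]+.0207)]); s=proj(d,[(.6065,-.318,.033)]); print('cup rim pred',c,'saucer pred',s)
m=((S[...,2]>150)&(S[...,1]<90)).astype(np.uint8)
for col in (200,220,256,290): 
    r=np.where(m[:,col])[0]; print(col,r.min() if len(r) else 0,[int(x) for x in r[:-1][np.diff(r)>1]][:8])
b=cv2.resize(cam('side')['image'][200:300,340:470],(520,400),interpolation=cv2.INTER_CUBIC)
a=cv2.resize(d['image'],None,fx=.5,fy=.5); 
cv2.imwrite('pics/c8.png',np.hstack([b,cv2.copyMakeBorder(a,0,400-a.shape[0],0,0,cv2.BORDER_CONSTANT)]))
E
```

```text
t 16.77 tcp [ 0.6021 -0.3152  0.1128] close deg 116.3 z [-0.005  0.004 -1.   ] F [ 0.67 -0.41 -1.88] gap 0.0589 grip 43.6
cam [ 0.532 -0.351  0.247] tcp pix [[255. 262.]]
cup rim pred [[252.7158056  292.04243358]] saucer pred [[248.19797506 207.67037669]]
200 27 [42, 229]
220 38 [52, 200, 269]
256 56 [71, 188, 215, 293]
290 74 [88, 211, 266, 268]
```

View pics/c8.png

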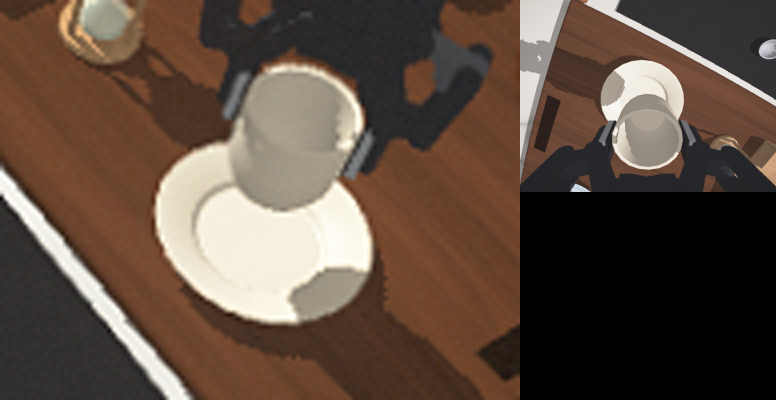

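The side crop (left) shows the upright cup over the saucer, saucer centre about (263,235). The wrist view (right) puts the saucer centre about 3 mm to the left of my estimate, so I correct for that and lower.

{"op": "apply_moves", "data": {
  "moves": [0.14, -0.1, -0.4, 0, 0, 0, 0.14, -0.1, -0.8, 0, 0, 0, 0.14, -0.1, -1.2, 0, 0, 0, 0.14, -0.1, -1.5, 0, 0, 0, 0.14, -0.1, -1.6, 0, 0, 0, 0.14, -0.1, -1.6, 0, 0, 0, 0.14, -0.1, -1.6, 0, 0, 0]
}}

```text
clock: 17.45
tcp_pos: [0.6075, -0.3197, 0.0755]
orientation: [-0.0, -0.228, 0.974, 0.0]
wrist_force: [-0.1, -0.3, -0.7]
finger_gap: 0.0589
grip_force: 43.6
```

{"op": "apply_moves", "data": {
  "moves": [0, 0, -0.1, 0, 0, 0, 0, 0, -0.2, 0, 0, 0, 0, 0, -0.3, 0, 0, 0, 0, 0, -0.4, 0, 0, 0, 0, 0, -0.44, 0, 0, 0, 0, 0, -0.44, 0, 0, 0, 0, 0, -0.44, 0, 0, 0]
}}

```text
clock: 18.03
tcp_pos: [0.6076, -0.3197, 0.0647]
orientation: [-0.0, -0.228, 0.974, 0.0]
wrist_force: [-0.1, -0.2, -1.2]
finger_gap: 0.059
grip_force: 43.7
```

{"op": "apply_moves", "data": {
  "moves": [0, 0, -0.04, 0, 0, 0, 0, 0, -0.08, 0, 0, 0, 0, 0, -0.08, 0, 0, 0]
}}

```text
clock: 18.28
tcp_pos: [0.6076, -0.3197, 0.0627]
orientation: [-0.0, -0.228, 0.974, 0.0]
wrist_force: [-0.1, -1.2, -0.4]
finger_gap: 0.0591
grip_force: 43.7
```

{"op": "apply_moves", "data": {
  "moves": [0, 0, -0.04, 0, 0, 0, 0, 0, -0.08, 0, 0, 0, 0, 0, -0.08, 0, 0, 0]
}}

```text
clock: 18.53
tcp_pos: [0.6077, -0.3197, 0.0624]
orientation: [0.0, -0.228, 0.974, -0.0]
wrist_force: [-1.7, 2.1, 6.3]
finger_gap: 0.0591
grip_force: 44.2
```

Contact is at the predicted height, so I release and rise.

{"op": "apply_moves", "data": {
  "moves": [0, 0, 0, 0, 0, 0, 0, 0, 0, 0, 0, 0, 0, 0, 0, 0, 0, 0, 0, 0, 0, 0, 0, 0, 0, 0, 0, 0, 0, 0],
  "claw": 100
}}

```text
clock: 18.95
tcp_pos: [0.6076, -0.3198, 0.0606]
orientation: [-0.0, -0.228, 0.974, 0.0]
wrist_force: [-0.9, 0.1, -0.9]
finger_gap: 0.0855
grip_force: 0.0
```

{"op": "apply_moves", "data": {
  "moves": [0, 0, 0.5, 0, 0, 0, 0, 0, 1.2, 0, 0, 0, 0, 0, 2.2, 0, 0, 0, 0, 0, 3.5, 0, 0, 0, 0, 0, 4.5, 0, 0, 0, 0, 0, 4.5, 0, 0, 0, 0, 0, 4.5, 0, 0, 0]
}}

```text
clock: 19.53
tcp_pos: [0.6088, -0.3206, 0.1756]
orientation: [0.002, -0.228, 0.974, -0.002]
wrist_force: [-0.1, -0.0, -0.7]
finger_gap: 0.0855
grip_force: 0.0
```

```bash
python3 w.py w9; python3 - <<'E'
from h import *
import pickle
d=pickle.load(open('w9.pkl','rb')); S=cv2.cvtColor(d['image'],cv2.COLOR_BGR2HSV)
print('cup rim pred',proj(d,[(.607,-.3195,.083)]),'saucer',proj(d,[(.607,-.3195,.033)]))
p=proj(d,[(.607,-.3195,.033)])[0].astype(int)
m=((S[...,2]>110)&(S[...,1]<90)).astype(np.uint8); n,l,st,ce=cv2.connectedComponentsWithStats(m); i=l[p[1],p[0]]; print(p,st[i])
c=max(cv2.findContours((l==i).astype(np.uint8),0,1)[0],key=cv2.contourArea)
Q=ray(d,cv2.convexHull(c).reshape(-1,2),.033)[:,:2]; print(cv2.minEnclosingCircle((Q*1e4).astype(np.float32)))
E
```

```text
t 19.53 tcp [ 0.6088 -0.3206  0.1756] close deg 116.3 z [ 0.004 -0.002 -1.   ] F [-0.07 -0.01 -0.72] gap 0.0855 grip 0.0
cam [ 0.538 -0.356  0.309] tcp pix [[255. 262.]]
cup rim pred [[257.82160964 196.18926288]] saucer [[257.48245336 177.9544627 ]]
[257 177] [  190   107   133   130 13510]
((6058.36474609375, -3216.4765625), 601.6001586914062)
```

View pics/w9.png

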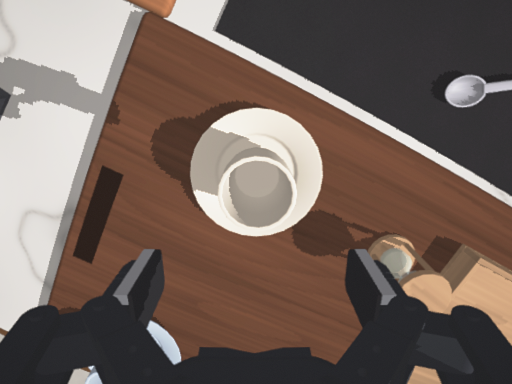

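The cup stands upright with its rim centred at (257.5,193), in the middle of the saucer at (256,172); the difference is parallax. The timer is undisturbed. Next is spoon B.

{"op": "apply_moves", "data": {
  "moves": [-7.2, 7.04, 0, 0, 0, -1.41, -7.2, 7.04, 0, 0, 0, -1.41, -7.2, 7.04, 0, 0, 0, -1.41, -7.2, 7.04, 0, 0, 0, -1.41, -7.2, 7.04, 0, 0, 0, -1.41, -7.2, 7.04, 0, 0, 0, -1.41, -7.2, 7.04, 0, 0, 0, -1.41, -7.2, 7.04, 0, 0, 0, -1.41, -7.2, 7.04, 0, 0, 0, -1.41, -7.2, 7.04, -2, 0, 0, -1.41, -7.2, 7.04, -2, 0, 0, -1.41, -7.2, 7.04, -2, 0, 0, -1.41, -7.2, 7.04, -2, 0, 0, -1.41, -7.2, 7.04, -2, 0, 0, -1.41, -7.2, 7.04, -2, 0, 0, -1.41],
  "claw": 30
}}

```text
clock: 20.83
tcp_pos: [0.4275, -0.1437, 0.123]
orientation: [-0.0, 0.457, 0.889, 0.0]
wrist_force: [0.7, 0.1, -0.1]
finger_gap: 0.0259
grip_force: 0.0
```

```bash
cat > spoon.py <<'E'
from h import *
import pickle,sys
d=pickle.load(open(sys.argv[1]+'.pkl','rb')); x,y=float(sys.argv[2]),float(sys.argv[3])
S=cv2.cvtColor(d['image'],cv2.COLOR_BGR2HSV)
p=proj(d,[(x,y,.012)])[0].round().astype(int); print('pred',p)
m=((S[...,2]>80)).astype(np.uint8); n,l,st,ce=cv2.connectedComponentsWithStats(m)
w=l[p[1]-8:p[1]+9,p[0]-8:p[0]+9]; w=w[w>0]; i=np.bincount(w).argmax(); print(st[i])
ys,xs=np.where(l==i); P=ray(d,np.c_[xs,ys],.011)[:,:2]; mm=P.mean(0); u=np.linalg.svd(P-mm,full_matrices=0)[2][0]
t=(P-mm)@u; nrm=np.array([-u[1],u[0]]); w=(P-mm)@nrm
print('len',np.ptp(t).round(4),[int(1e3*np.ptp(w[(t>=a)&(t<a+.01)])) for a in np.arange(t.min(),t.max()-.004,.01)])
mid=(t.min()+t.max())/2; k=abs(t-mid)<.015; 
h=mm+u*mid+nrm*(w[k].min()+w[k].max())/2
print('handle mid',h.round(4),'angle',np.degrees(np.arctan2(u[1],u[0])).round(1))
E
python3 w.py w10; python3 spoon.py w10 .4265 -.1437
```

```text
t 20.83 tcp [ 0.4275 -0.1437  0.123 ] close deg 35.6 z [-0.  0. -1.] F [ 0.66  0.09 -0.11] gap 0.0259 grip 0.0
cam [ 0.382 -0.08   0.257] tcp pix [[255. 261.]]
pred [254 189]
[ 234  112   36  149 2660]
len 0.1259 [12, 12, 9, 9, 9, 9, 9, 9, 21, 28, 29, 28, 19]
handle mid [ 0.4257 -0.1474] angle -53.7
```

{"op": "apply_moves", "data": {
  "moves": [-0.04, -0.1, -1, 0, 0, 0.01, -0.04, -0.1, -2.2, 0, 0, 0.01, -0.04, -0.1, -3.2, 0, 0, 0.01, -0.04, -0.1, -3.9, 0, 0, 0.01, -0.04, -0.1, -4.3, 0, 0, 0.01, -0.04, -0.1, -4.36, 0, 0, 0.01, -0.04, -0.1, -4.36, 0, 0, 0.01, -0.04, -0.1, -4.36, 0, 0, 0.01]
}}

```text
clock: 21.55
tcp_pos: [0.4273, -0.1466, 0.0151]
orientation: [0.001, 0.453, 0.891, 0.0]
wrist_force: [0.9, -0.1, 0.0]
finger_gap: 0.0257
grip_force: 0.0
```

{"op": "apply_moves", "data": {
  "moves": [0, 0, 0, 0, 0, 0, 0, 0, 0, 0, 0, 0, 0, 0, 0, 0, 0, 0, 0, 0, 0, 0, 0, 0, 0, 0, 0, 0, 0, 0, 0, 0, 0, 0, 0, 0],
  "claw": 0,
  "newtons": 30
}}

```text
clock: 22.05
tcp_pos: [0.4276, -0.1468, 0.0153]
orientation: [0.001, 0.453, 0.891, 0.0]
wrist_force: [-1.2, 0.1, 6.2]
finger_gap: 0.0077
grip_force: 31.0
```

{"op": "apply_moves", "data": {
  "moves": [0, 0, 0.3, 0, 0, 0, 0, 0, 1, 0, 0, 0, 0, 0, 2, 0, 0, 0, 0, 0, 3.2, 0, 0, 0, 0, 0, 4.5, 0, 0, 0, 0, 0, 5.5, 0, 0, 0, 0, 0, 5.5, 0, 0, 0]
}}

```text
clock: 22.63
tcp_pos: [0.4292, -0.1476, 0.1572]
orientation: [0.004, 0.453, 0.891, -0.0]
wrist_force: [0.8, -0.3, 0.8]
finger_gap: 0.0077
grip_force: 30.3
```

```bash
python3 w.py w11; python3 - <<'E'
from h import *
import pickle
d=pickle.load(open('w11.pkl','rb'));S=cv2.cvtColor(d['image'],cv2.COLOR_BGR2HSV)
# what is held: bright low-sat pixels near the tool, row extents
m=((S[...,2]>110)&(S[...,1]<60))[:, 190:320]
for r in range(100,300,8):
    c=np.where(m[r])[0]; print(r,(c.min()+190,c.max()+190,len(c)) if len(c) else None,end='; ')
E
```

```text
t 22.63 tcp [ 0.4292 -0.1476  0.1572] close deg 36.1 z [ 0.007 -0.004 -1.   ] F [ 0.79 -0.27  0.82] gap 0.0077 grip 30.3
cam [ 0.382 -0.084  0.29 ] tcp pix [[255. 261.]]
100 None; 108 None; 116 None; 124 (np.int64(240), np.int64(265), 26); 132 (np.int64(238), np.int64(266), 29); 140 (np.int64(238), np.int64(267), 30); 148 (np.int64(239), np.int64(267), 29); 156 (np.int64(243), np.int64(262), 20); 164 (np.int64(244), np.int64(262), 19); 172 (np.int64(244), np.int64(263), 20); 180 (np.int64(244), np.int64(263), 20); 188 (np.int64(244), np.int64(263), 20); 196 (np.int64(244), np.int64(263), 20); 204 (np.int64(244), np.int64(263), 20); 212 (np.int64(245), np.int64(263), 19); 220 (np.int64(245), np.int64(263), 19); 228 (np.int64(245), np.int64(319), 27); 236 (np.int64(233), np.int64(319), 53); 244 (np.int64(231), np.int64(314), 57); 252 (np.int64(230), np.int64(307), 57); 260 (np.int64(229), np.int64(299), 47); 268 (np.int64(228), np.int64(281), 42); 276 (np.int64(231), np.int64(277), 35); 284 (np.int64(247), np.int64(262), 16); 292 (np.int64(247), np.int64(262), 16);
```

{"op": "apply_moves", "data": {
  "moves": [1, 1, 0, 0, 0, -0.63, 2.2, 1.8, 0, 0, 0, -0.63, 3.5, 2.6, 0, 0, 0, -0.63, 5, 3.5, 0, 0, 0, -0.63, 6.3, 4.3, 0, 0, 0, -0.63, 7.5, 5.1, 0, 0, 0, -0.63, 8.5, 5.8, 0, 0, 0, -0.63, 8.8, 6.06, 0, 0, 0, -0.63, 8.8, 6.06, 0, 0, 0, -0.63, 8.8, 6.06, 0, 0, 0, -0.63]
}}

```text
clock: 23.52
tcp_pos: [0.6454, 0.0055, 0.1501]
orientation: [-0.001, 0.707, 0.707, -0.001]
wrist_force: [0.2, -0.5, -1.3]
finger_gap: 0.0077
grip_force: 30.3
```

```bash
python3 w.py w12; python3 - <<'E'
from h import *
import pickle
d=pickle.load(open('w12.pkl','rb')); g=d['image']
for c in ((.631,.005),):
    q=np.array([(c[0]+sx*.051,c[1]+sy*.096,.048) for sx,sy in((-1,-1),(-1,1),(1,1),(1,-1))]); print(proj(d,q).round().tolist())
# wall edges: profile along world lines at rim height z=.048 and floor
S=cv2.cvtColor(g,cv2.COLOR_BGR2HSV)
def prof(P):
    uv=proj(d,P).round().astype(int); return [(tuple(S[v,u]) if 0<=u<512 and 0<=v<384 else None) for u,v in uv]
import itertools
f=lambda L:' '.join('%d/%d/%d'%t if t else '-' for t in L)
print('x line y=-.05:',f(prof([(x,-.05,.048) for x in np.arange(.56,.62,.003)])))
print('y line x=.60 from .07 to .13:',f(prof([(.60,y,.048) for y in np.arange(.07,.13,.003)])))
print('y line x=.60 from -.13 to -.07:',f(prof([(.60,y,.048) for y in np.arange(-.13,-.07,.003)])))
E
```

```text
t 23.52 tcp [0.6454 0.0055 0.1501] close deg 0.1 z [-0.003 -0.    -1.   ] F [ 0.19 -0.5  -1.32] gap 0.0077 grip 30.3
cam [0.646 0.084 0.284] tcp pix [[254. 261.]]
[[181.0, 296.0], [161.0, 63.0], [307.0, 63.0], [296.0, 297.0]]
x line y=-.05: 10/129/109 10/126/111 10/129/107 10/125/104 9/125/98 9/126/101 10/127/108 14/97/194 14/98/193 13/89/103 14/89/106 14/93/131 14/98/208 14/100/205 14/98/205 14/99/206 14/100/207 14/98/206 117/35/65 116/26/68
y line x=.60 from .07 to .13: 14/93/140 14/93/142 14/95/143 14/95/143 13/96/144 14/93/142 14/95/142 14/94/144 14/90/113 14/97/208 12/106/164 10/129/105 10/126/105 9/125/106 10/125/104 10/124/105 10/127/104 10/126/105 9/125/104 9/125/104
y line x=.60 from -.13 to -.07: 110/26/60 115/25/62 111/28/63 111/28/63 111/28/64 116/28/64 111/28/64 111/28/63 115/27/57 116/28/64 116/28/64 115/25/62 111/28/64 116/28/64 116/28/64 110/24/63 10/60/102 14/98/198 14/97/203 14/98/206
```

View pics/w12.png

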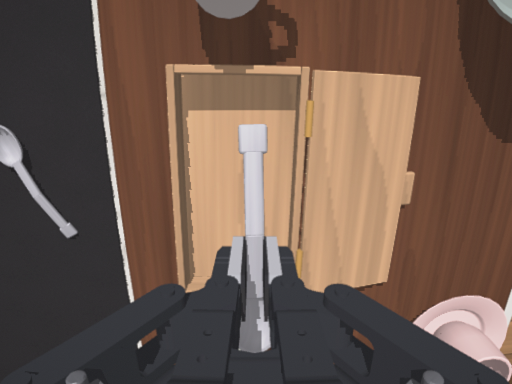

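The spoon is held level along the box's y, at columns 240 to 268, and points into the box. The box rim's -x edge lies at x about 0.5805 and its +y edge at y about 0.100, so the centre is (0.631,0.0045). I lower the spoon.

{"op": "apply_moves", "data": {
  "moves": [0, 0, -1, 0, 0, 0, 0, 0, -2.2, 0, 0, 0, 0, 0, -3.2, 0, 0, 0, 0, 0, -3.8, 0, 0, 0, 0, 0, -4.2, 0, 0, 0, 0, 0, -4.3, 0, 0, 0, 0, 0, -4.3, 0, 0, 0]
}}

```text
clock: 24.15
tcp_pos: [0.6457, 0.0045, 0.0442]
orientation: [-0.0, 0.708, 0.707, -0.0]
wrist_force: [-0.9, 0.2, -0.4]
finger_gap: 0.0077
grip_force: 30.3
```

{"op": "apply_moves", "data": {
  "moves": [0, 0, -0.1, 0, 0, 0, 0, 0, -0.2, 0, 0, 0, 0, 0, -0.26, 0, 0, 0, 0, 0, -0.26, 0, 0, 0]
}}

```text
clock: 24.48
tcp_pos: [0.6469, 0.0052, 0.0383]
orientation: [0.0, 0.707, 0.707, 0.0]
wrist_force: [-0.7, 0.1, -0.8]
finger_gap: 0.0078
grip_force: 30.3
```

{"op": "apply_moves", "data": {
  "moves": [0, 0, 0, 0, 0, 0, 0, 0, 0, 0, 0, 0, 0, 0, 0, 0, 0, 0],
  "claw": 18
}}

```text
clock: 24.73
tcp_pos: [0.6469, 0.0053, 0.0381]
orientation: [0.0, 0.707, 0.707, 0.0]
wrist_force: [-0.5, 0.2, 0.1]
finger_gap: 0.0154
grip_force: 0.0
```

{"op": "apply_moves", "data": {
  "moves": [0, 0, 0.4, 0, 0, 0, 0, 0, 1.2, 0, 0, 0, 0, 0, 2.4, 0, 0, 0, 0, 0, 3.6, 0, 0, 0, 0, 0, 4.6, 0, 0, 0, 0, 0, 4.6, 0, 0, 0]
}}

```text
clock: 25.23
tcp_pos: [0.6501, 0.0049, 0.1603]
orientation: [0.004, 0.707, 0.707, 0.003]
wrist_force: [1.3, 0.2, 0.1]
finger_gap: 0.0152
grip_force: 0.0
```

{"op": "apply_moves", "data": {
  "moves": [-1.5, 0, 0, 0, 0, 0.48, -3, 0, 0, 0, 0, 0.48, -4.5, 0, 0, 0, 0, 0.48, -6, 0, 0, 0, 0, 0.48, -7.3, 0, 0, 0, 0, 0.48, -8.2, 0, 0, 0, 0, 0.48, -8.44, 0, -0.6, 0, 0, 0.48, -8.44, 0, -1, 0, 0, 0.48, -8.44, 0, -1, 0, 0, 0.48, -8.44, 0, -1, 0, 0, 0.48],
  "claw": 30
}}

```text
clock: 26.07
tcp_pos: [0.4355, 0.0053, 0.1282]
orientation: [0.0, 0.519, 0.855, 0.0]
wrist_force: [-0.1, 0.6, 0.5]
finger_gap: 0.0258
grip_force: 0.0
```

```bash
python3 w.py w13; python3 spoon.py w13 .4355 .0045
```

```text
t 26.07 tcp [0.4355 0.0053 0.1282] close deg 27.5 z [ 0.  0. -1.] F [-0.07  0.62  0.53] gap 0.0258 grip 0.0
cam [0.399 0.075 0.262] tcp pix [[255. 261.]]
pred [254 188]
[ 234  114   38  141 2740]
len 0.1209 [25, 29, 29, 26, 12, 9, 9, 9, 9, 9, 13, 13]
handle mid [0.4347 0.0031] angle -62.7
```

{"op": "apply_moves", "data": {
  "moves": [-0.02, -0.06, -1, 0, 0, 0, -0.02, -0.06, -2.2, 0, 0, 0, -0.02, -0.06, -3.3, 0, 0, 0, -0.02, -0.06, -4, 0, 0, 0, -0.02, -0.06, -4.4, 0, 0, 0, -0.02, -0.06, -4.54, 0, 0, 0, -0.02, -0.06, -4.54, 0, 0, 0, -0.02, -0.06, -4.54, 0, 0, 0]
}}

```text
clock: 26.78
tcp_pos: [0.4362, 0.0036, 0.015]
orientation: [0.001, 0.519, 0.855, 0.0]
wrist_force: [-0.3, -0.8, -0.1]
finger_gap: 0.0252
grip_force: 0.0
```

{"op": "apply_moves", "data": {
  "moves": [0, 0, 0, 0, 0, 0, 0, 0, 0, 0, 0, 0, 0, 0, 0, 0, 0, 0, 0, 0, 0, 0, 0, 0, 0, 0, 0, 0, 0, 0, 0, 0, 0, 0, 0, 0],
  "claw": 0,
  "newtons": 30
}}

```text
clock: 27.28
tcp_pos: [0.4363, 0.0035, 0.0152]
orientation: [0.001, 0.519, 0.855, 0.001]
wrist_force: [0.8, -0.2, 6.9]
finger_gap: 0.0078
grip_force: 31.1
```

{"op": "apply_moves", "data": {
  "moves": [0, 0, 0.3, 0, 0, 0, 0, 0, 1, 0, 0, 0, 0, 0, 2, 0, 0, 0, 0, 0, 3.2, 0, 0, 0, 0, 0, 4.5, 0, 0, 0, 0, 0, 5.5, 0, 0, 0, 0, 0, 5.5, 0, 0, 0, 0, 0, 5.5, 0, 0, 0]
}}

```text
clock: 27.95
tcp_pos: [0.436, 0.0036, 0.1534]
orientation: [0.002, 0.519, 0.855, 0.001]
wrist_force: [0.2, 0.0, -0.5]
finger_gap: 0.0079
grip_force: 30.3
```

{"op": "apply_moves", "data": {
  "moves": [1, 0.04, 0, 0, 0, -0.48, 2.2, 0.04, 0, 0, 0, -0.48, 3.5, 0.04, 0, 0, 0, -0.48, 5, 0.04, 0, 0, 0, -0.48, 6.2, 0.04, 0, 0, 0, -0.48, 6.9, 0.04, 0, 0, 0, -0.48, 7.1, 0.04, 0, 0, 0, -0.48, 7.1, 0.04, 0, 0, 0, -0.48, 7.1, 0.04, 0, 0, 0, -0.48]
}}

```text
clock: 28.7
tcp_pos: [0.6109, 0.0049, 0.1502]
orientation: [-0.001, 0.707, 0.707, -0.001]
wrist_force: [-0.8, -0.0, -0.3]
finger_gap: 0.0075
grip_force: 30.3
```

```bash
python3 w.py w14; python3 - <<'E'
from h import *
import pickle
d=pickle.load(open('w14.pkl','rb')); S=cv2.cvtColor(d['image'],cv2.COLOR_BGR2HSV)
# spoon B seen in the box: low-saturation bright pixels on the +x side
uv=proj(d,[(.631,.09,.03),(.674,.09,.03),(.631,.02,.03),(.674,.02,.03)]).round(); print(uv.tolist())
m=((S[...,1]<60)&(S[...,2]>80)).astype(np.uint8); x0,x1=int(uv[0,0]),int(uv[1,0]); y0,y1=int(uv[0,1]),int(uv[2,1])
ys,xs=np.where(m[y0:y1,x0:x1]); P=ray(d,np.c_[xs+x0,ys+y0],.031)
for a in np.arange(.02,.09,.01):
    k=(P[:,1]>=a)&(P[:,1]<a+.01); print(round(a,2),k.sum(),(P[k,0].min().round(4),P[k,0].max().round(4)) if k.any() else '')
E
```

```text
t 28.7 tcp [0.6109 0.0049 0.1502] close deg 0.0 z [-0.004  0.    -1.   ] F [-0.77 -0.01 -0.35] gap 0.0075 grip 30.3
cam [0.611 0.083 0.284] tcp pix [[254. 261.]]
[[281.0, 79.0], [338.0, 79.0], [279.0, 168.0], [332.0, 169.0]]
0.02 186 (np.float64(0.6319), np.float64(0.6508))
0.03 166 (np.float64(0.6318), np.float64(0.6505))
0.04 156 (np.float64(0.6409), np.float64(0.65))
0.05 181 (np.float64(0.639), np.float64(0.6509))
0.06 180 (np.float64(0.6388), np.float64(0.6514))
0.07 0 
0.08 0
```

Spoon B lies straight in the box at x about 0.645, with its handle end at y about 0.07. I lower spoon A beside it.

{"op": "apply_moves", "data": {
  "moves": [0, 0, -1, 0, 0, 0, 0, 0, -2.2, 0, 0, 0, 0, 0, -3.2, 0, 0, 0, 0, 0, -3.8, 0, 0, 0, 0, 0, -4.2, 0, 0, 0, 0, 0, -4.4, 0, 0, 0, 0, 0, -4.5, 0, 0, 0, 0, 0, -4.5, 0, 0, 0]
}}

```text
clock: 29.42
tcp_pos: [0.6127, 0.0047, 0.0399]
orientation: [0.0, 0.707, 0.707, 0.0]
wrist_force: [0.5, -0.5, 0.1]
finger_gap: 0.0076
grip_force: 30.3
```

{"op": "apply_moves", "data": {
  "moves": [0, 0, -0.08, 0, 0, 0, 0, 0, -0.08, 0, 0, 0, 0, 0, -0.08, 0, 0, 0]
}}

```text
clock: 29.67
tcp_pos: [0.6132, 0.0047, 0.0382]
orientation: [0.001, 0.707, 0.707, 0.0]
wrist_force: [-0.9, -0.2, -0.7]
finger_gap: 0.0082
grip_force: 30.3
```

{"op": "apply_moves", "data": {
  "moves": [0, 0, 0, 0, 0, 0, 0, 0, 0, 0, 0, 0, 0, 0, 0, 0, 0, 0],
  "claw": 18
}}

```text
clock: 29.92
tcp_pos: [0.6129, 0.0047, 0.0376]
orientation: [0.0, 0.707, 0.707, 0.0]
wrist_force: [-0.9, 0.2, -0.7]
finger_gap: 0.0154
grip_force: 0.0
```

{"op": "apply_moves", "data": {
  "moves": [0, 0, 0.4, 0, 0, 0, 0, 0, 1.2, 0, 0, 0, 0, 0, 2.4, 0, 0, 0, 0, 0, 3.6, 0, 0, 0, 0, 0, 4.6, 0, 0, 0, -2, 0, 5, 0, 0, 0, -3.5, 0, 5, 0, 0, 0, -5, 0, 5, 0, 0, 0, -5.6, 0, 5, 0, 0, 0, -5.6, 0, 5, 0, 0, 0, -5.6, 0, 5, 0, 0, 0]
}}

```text
clock: 30.83
tcp_pos: [0.4726, 0.0047, 0.1636]
orientation: [0.001, 0.707, 0.707, 0.001]
wrist_force: [0.6, -0.0, 0.0]
finger_gap: 0.0154
grip_force: 0.0
```

```bash
python3 w.py w15; python3 - <<'E'
from h import *
for n in ('side','top'):
    d=cam(n); S=cv2.cvtColor(d['image'],cv2.COLOR_BGR2HSV)
    uv=proj(d,[(.586,-.085,.03),(.586,.095,.03),(.676,.095,.03),(.676,-.085,.03)]).round().astype(np.int32)
    M=np.zeros(S.shape[:2],np.uint8); cv2.fillConvexPoly(M,uv,1)
    m=((S[...,1]<60)&(S[...,2]>70)).astype(np.uint8)*M
    k,l,st,ce=cv2.connectedComponentsWithStats(m)
    for i in range(1,k):
        if st[i,4]<15: continue
        ys,xs=np.where(l==i); P=ray(d,np.c_[xs,ys],.032)[:,:2]; r=cv2.minAreaRect((P*1e3).astype(np.float32)); 
        far=P[P[:,1]>.045];nr=P[P[:,1]<-.03]
        print(n,st[i,4],'rect mm',np.round(r[0]),np.round(r[1]),round(r[2],1),'width +y end',np.ptp(far[:,0]).round(3) if len(far) else 0,'-y end',np.ptp(nr[:,0]).round(3) if len(nr) else 0)
    # lid & cup & bystander checks by colour centroid
    if n=='top':
        V=S[...,2]; 
        for nm,P,c in (('timer',(.618,-.148,.093),12),('jug',(.62,.155,.084),12)):
            p=proj(d,[P])[0].astype(int); print(nm,p,'diff to start',end=' ')
            import pickle; a=pickle.load(open('top.pkl','rb'))['image'][p[1]-20:p[1]+20,p[0]-18:p[0]+18].astype(int); print(np.abs(a-d['image'][p[1]-20:p[1]+20,p[0]-18:p[0]+18]).mean())
E
```

```text
t 30.83 tcp [0.4726 0.0047 0.1636] close deg -0.0 z [ 0.002 -0.    -1.   ] F [ 0.58 -0.05  0.02] gap 0.0154 grip 0.0
cam [0.472 0.083 0.297] tcp pix [[254. 261.]]
side 201 rect mm [647.   6.] [ 27. 122.] 0.9 width +y end 0.015 -y end 0.027
side 211 rect mm [609.   4.] [130.  29.] 82.7 width +y end 0.028 -y end 0.013
top 2109 rect mm [631.   8.] [177.  92.] 89.0 width +y end 0.09 -y end 0.09
timer [311 110] diff to start 2.709490740740741
jug [194 108] diff to start 28.668055555555554
```

Both spoons are flat in the box. The jug patch differs in the top view, perhaps from the arm covering it, so I check the jug, cup and lid in the side view.

```bash
python3 - <<'E'
from h import *
import pickle
d=cam('side'); a=pickle.load(open('side.pkl','rb'))['image']; b=d['image']
def seg(im,P,c=22):
    p=proj(d,[P])[0].astype(int); q=im[p[1]-c:p[1]+c,p[0]-c:p[0]+c]; S=cv2.cvtColor(q,cv2.COLOR_BGR2HSV)
    m=((S[...,1]<60)&(S[...,2]>100)).astype(np.uint8); k,l,st,ce=cv2.connectedComponentsWithStats(m); i=1+st[1:,4].argmax(); return st[i],ce[i]+p-c
print('jug',seg(a,(.62,.155,.05)),seg(b,(.62,.155,.05)))
t=cam('top'); pj=proj(t,[(.62,.155,.05)])[0].astype(int); print('jug top patch median',np.median(t['image'][pj[1]-12:pj[1]+12,pj[0]-12:pj[0]+12].reshape(-1,3),0))
for nm,P in (('timer',(.618,-.148,.05)),('cup',(.607,-.32,.05)),('lid',(.608,.317,.08))):
    p=proj(d,[P])[0].astype(int); print(nm,np.abs(a[p[1]-20:p[1]+20,p[0]-15:p[0]+15].astype(int)-b[p[1]-20:p[1]+20,p[0]-15:p[0]+15]).mean())
S=cv2.cvtColor(b,cv2.COLOR_BGR2HSV)
print('cup rim pred',proj(d,[(.607,-.32,.083),(.607,-.32,.023)]).round(), 'lid rim pred',proj(d,[(.608,.317,.087)]).round())
E
```

```text
jug (array([ 13,   5,  23,  30, 528], dtype=int32), array([295.96401515, 122.54356061])) (array([ 18,  10,  18,  25, 159], dtype=int32), array([299.50943396, 129.52201258]))
jug top patch median [147.5 153.5 155.5]
timer 2.4980555555555557
cup 62.92666666666667
lid 51.88027777777778
cup rim pred [[411. 243.]
 [404. 259.]] lid rim pred [[263.  87.]]
```

{"op": "apply_moves", "data": {
  "moves": [-1, -1.5, 0.5, 0, 0, 0, -2, -3, 1, 0, 0, 0, -2.5, -4.5, 1.5, 0, 0, 0, -2.5, -6, 2, 0, 0, 0, -2.5, -7, 2, 0, 0, 0, -2.5, -8, 2, 0, 0, 0, -2.5, -8, 2, 0, 0, 0, -2.5, -8, 2, 0, 0, 0]
}}

```text
clock: 31.75
tcp_pos: [0.4105, -0.1966, 0.212]
orientation: [-0.0, 0.708, 0.706, 0.0]
wrist_force: [-0.3, -0.4, 0.2]
finger_gap: 0.0153
grip_force: 0.0
```

```bash
python3 - <<'E'
from h import *
import pickle
for n in('side','top'):
    d=cam(n); a=pickle.load(open(n+'.pkl','rb'))['image']; b=d['image']
    for nm,P in (('timer',(.618,-.148,.05)),('jug',(.62,.155,.05))):
        p=proj(d,[P])[0].astype(int); sl=np.s_[p[1]-22:p[1]+22,p[0]-18:p[0]+18]
        E=[cv2.Canny(x[sl],60,160) for x in(a,b)]
        D=cv2.distanceTransform(255-E[0],cv2.DIST_L2,3)
        print(n,nm,'diff',np.abs(a[sl].astype(int)-b[sl]).mean().round(1),'edge dist px mean',D[E[1]>0].mean().round(2), len(D[E[1]>0]),(E[0]>0).sum(), 'shift',cv2.phaseCorrelate(a[sl][...,0].astype(np.float32),b[sl][...,0].astype(np.float32)))
E
```

```text
side timer diff 3.9 edge dist px mean 0.16 307 289 shift ((-0.006867236441564728, 0.5285555935026451), 0.8732968000718105)
side jug diff 26.2 edge dist px mean 1.53 254 231 shift ((0.007235983348994779, 0.4514465243318426), 0.5174259191677895)
top timer diff 2.4 edge dist px mean 0.03 178 176 shift ((-0.019213830952491406, 0.5328479530002461), 0.9840420207859557)
top jug diff 3.1 edge dist px mean 0.19 240 236 shift ((0.018404946265572875, 0.5164681637007753), 0.9330049330805554)
```

In the top view the jug and timer are exactly where they started. I hand in.

```bash
python3 -c "
from h import *
print(job.hand_in())"
```

```text
the job is handed in; nothing more can be done
None
```

I handed the job in at about 32 s: both spoons lie in the box, the scoop is in the closed caddy, and the cup is upright on its saucer. The jug and timer did not move, but the hand-in gave no verdict, so whether it passed is not known.

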